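# Set the solvent valves and start the purge

### The job

Prepare the pump for a purge, only pushing with the fingertips and picking nothing up: first push the dark valve stem on the amber bottle fully down, then the one on the yellow-label bottle fully down, and last press the green button on the control pod right in and let it come back up. Leave the valve stems of the white-label and blue-label bottles up and do not press the orange button. Do not lift, tip or shift the bottles, and leave everything else on the bench where it is.

Things in the scene. Friction and masses are not known exactly. Their poses are not given: they have to be found in the camera images.
- tray: fixed black tray with white front and back panels, 256 x 262 outside, walls up to 50 high, inner floor 6 above the bench; the four bottles stand in it, two by two, about 116 apart, in any order. Origin: centre of its underside; z up. Sizes in mm.
- amber_bottle: the only amber (brown) glass bottle, with a red label band and a red disc on its cap; loose, stands in the tray, about 0.5 kg, diameter 71, navy cap of diameter 54 at 122 to 150 above its base, disc up to 156, with a thin white stub beside the stem up to 166. Origin: centre of its base; z up along the bottle. Sizes in mm.
- amber_stem_top (a point): centre of the flat top of the dark navy mushroom-headed valve stem (head diameter 28, 8 thick) that stands on the axis of the amber bottle's cap; with the stem fully up it is 190 above the bottle's base (196 above the bench), fully down 176 (182 above the bench); it moves with the stem. Sizes in mm.
- amber_stem (a joint): travel of the amber bottle's valve stem in m: 0 fully up (starts at 0 to 0.003), 0.014 fully down on its stop; it moves straight down the bottle's axis, needs about 5 N (a little more when pushed fast) and stays where it is left (no spring)
- yellow_bottle: clear glass bottle with a yellow label band and a yellow disc on its cap; loose, stands in the tray, about 0.5 kg, diameter 71, navy cap of diameter 54 at 122 to 150 above its base, disc up to 156, with a thin white stub beside the stem up to 166. Origin: centre of its base; z up along the bottle. Sizes in mm.
- yellow_stem_top (a point): centre of the flat top of the dark navy mushroom-headed valve stem (head diameter 28, 8 thick) that stands on the axis of the yellow bottle's cap; with the stem fully up it is 190 above the bottle's base (196 above the bench), fully down 176 (182 above the bench); it moves with the stem. Sizes in mm.
- yellow_stem (a joint): travel of the yellow bottle's valve stem in m: 0 fully up (starts at 0 to 0.003), 0.014 fully down on its stop; it moves straight down the bottle's axis, needs about 5 N (a little more when pushed fast) and stays where it is left (no spring)
- white_bottle: clear glass bottle with a white label band and a white disc on its cap; loose, stands in the tray, about 0.5 kg, diameter 71, navy cap of diameter 54 at 122 to 150 above its base, disc up to 156, with a thin white stub beside the stem up to 166. Origin: centre of its base; z up along the bottle. Sizes in mm.
- white_stem_top (a point): centre of the flat top of the dark navy mushroom-headed valve stem (head diameter 28, 8 thick) that stands on the axis of the white bottle's cap; with the stem fully up it is 190 above the bottle's base (196 above the bench), fully down 176 (182 above the bench); it moves with the stem. Sizes in mm.
- white_stem (a joint): travel of the white bottle's valve stem in m: 0 fully up (starts at 0 to 0.003), 0.014 fully down on its stop; it moves straight down the bottle's axis, needs about 5 N (a little more when pushed fast) and stays where it is left (no spring)
- blue_bottle: clear glass bottle with a blue label band and a blue disc on its cap; loose, stands in the tray, about 0.5 kg, diameter 71, navy cap of diameter 54 at 122 to 150 above its base, disc up to 156, with a thin white stub beside the stem up to 166. Origin: centre of its base; z up along the bottle. Sizes in mm.
- blue_stem_top (a point): centre of the flat top of the dark navy mushroom-headed valve stem (head diameter 28, 8 thick) that stands on the axis of the blue bottle's cap; with the stem fully up it is 190 above the bottle's base (196 above the bench), fully down 176 (182 above the bench); it moves with the stem. Sizes in mm.
- blue_stem (a joint): travel of the blue bottle's valve stem in m: 0 fully up (starts at 0 to 0.003), 0.014 fully down on its stop; it moves straight down the bottle's axis, needs about 5 N (a little more when pushed fast) and stays where it is left (no spring)
- pod: fixed white control pod, 120 (its x) x 170 (its y), 50 high, grey top with a dark display strip on the side away from the robot and two round buttons side by side, 80 apart, on the side nearest the robot, either button on either side. Origin: centre of its underside; z up. Sizes in mm.
- green_button_top (a point): centre of the top of the green push button (cap diameter 30, in a black collar of diameter 46 and 12 high on top of the pod); 72 above the bench when up, so 10 above the collar; moves with the button. Sizes in mm.
- green_button (a joint): travel of the green button in m: 0 up, 0.006 fully in, straight down; springs back by itself; fully in takes about 5 N
- orange_button_top (a point): centre of the top of the orange push button (cap diameter 30, in a black collar of diameter 46 and 12 high on top of the pod); 72 above the bench when up, so 10 above the collar; moves with the button. Sizes in mm.
- orange_button (a joint): travel of the orange button in m: 0 up, 0.006 fully in, straight down; springs back by itself; fully in takes about 5 N
- spare_cap: bystander: spare dark navy screw cap, loose, diameter 52, height 28. Origin: centre of its underside. Sizes in mm.
- ferrule_jar: bystander: small jar, loose, diameter 40, height 45. Origin: centre of its underside. Sizes in mm.
- vial_rack: bystander: blue rack of sample vials, loose, 60 x 120, height about 51. Origin: centre of its underside. Sizes in mm.
- beaker: bystander: glass beaker, loose, diameter 70, height 85. Origin: centre of its underside. Sizes in mm.
- wrench: bystander: steel wrench lying loose on the bench. Origin: near the middle of its length. Sizes in mm.
- reagent_bottle: bystander: green glass bottle, loose, diameter 60, height 110. Origin: centre of its underside. Sizes in mm.
There are look-alikes about, which are no part of the job. Leave any purple look-alike of the white_bottle alone. What is shaped like the amber_bottle but pink is not meant.

How it is judged (in metres and radians):
On the way, in this order (a step that is already met when the one before it is completed fails the run):
1. the amber bottle's stem is pushed down (value of joint amber_stem above 0.011 m), for 0.1 s.
2. then the yellow-label bottle's stem is pushed down (value of joint yellow_stem above 0.011 m), for 0.1 s.
3. then the green button is pressed in (value of joint green_button above 0.0045 m), for 0.1 s.
At the end, for the whole second after the job is handed in: Amber and yellow-label stems over 11 of 14 mm down, white-label and blue-label stems less than 6 mm down, both buttons up (under 2 mm in), all bottles upright (0.1 rad) and at rest, bottles and bystanders within 20 mm of where they began (value of joint each of amber_stem, yellow_stem above 0.011 m and value of joint each of white_stem, blue_stem below 0.006 m and value of joint each of green_button, orange_button below 0.002 m and distance of each of amber_bottle, yellow_bottle, white_bottle, blue_bottle, spare_cap, ferrule_jar, vial_rack, beaker, wrench, reagent_bottle from where it was at the start of the episode below 0.02 m and angle between each of amber_bottle, yellow_bottle, white_bottle, blue_bottle's own z axis and vertical below 0.1 rad and linear speed of each of amber_bottle, yellow_bottle, white_bottle, blue_bottle below 0.02 m/s); the robot touches nothing.
It fails at once if the yellow-label stem is pushed before the amber one is down (value of joint yellow_stem above 0.006 m and value of joint amber_stem below 0.011 m).
It fails at once if the green button is pressed before both stems are down (value of joint green_button above 0.003 m and value of joint any of amber_stem, yellow_stem below 0.011 m).
It fails at once if the white-label or blue-label stem or the orange button is pushed (value of joint any of white_stem, blue_stem above 0.006 m or value of joint orange_button above 0.003 m).
It fails at once if a bottle is lifted (10 mm), tipped or shifted (20 mm) (height (world z) of any of amber_bottle, yellow_bottle, white_bottle, blue_bottle above 0.016 m or distance of any of amber_bottle, yellow_bottle, white_bottle, blue_bottle from where it was at the start of the episode above 0.02 m or angle between any of amber_bottle, yellow_bottle, white_bottle, blue_bottle's own z axis and vertical above 0.2 rad).
It fails at once if another thing on the bench is moved by more than 20 mm (distance of any of spare_cap, ferrule_jar, vial_rack, beaker, wrench, reagent_bottle from where it was at the start of the episode above 0.02 m).
It also fails if it takes over 53 s, if anything falls off the work surface, if the arm or the gripper's body presses on something with over 40 N, if the wrist force passes 120 N, or if a joint passes its speed limit or range.

### The arm

A 6-joint arm with a two-finger parallel gripper is mounted at the origin on the work surface. World frame = base frame: x ahead of the robot, y to its left, z up, the work surface at z = 0. Lengths are in m, angles in degrees, forces in N, time in s.
With the tool pointing down it reaches from about 0.375 to 0.9 m from the base axis. Payload 3.1 kg.
Tool frame: the origin (TCP) lies between the finger pads; the fingertips stand 11 mm ahead of it and the grasp point (between the pads) lies 8 mm behind it; z points along the fingers, y is the direction in which the jaws open and shut (so a half turn about z gives the same grasp; the last joint's range is limited). The gripper opens to 87 mm and grips with 3 to 60 N. Pads are 19 mm wide; open, the fingers measure 117 mm over their backs; the gripper's body (75 mm by 190 mm) begins 51 mm behind the grasp point.
Start: joints at [-81.561, 30.224, 82.088, -0, 67.689, -10.227], TCP at [0.2, -0.592, 0.234] pointing down, gripper open.
Joint ranges: [-176.69, 176.69], [-43.24, 126.21], [12.49, 139.97], [-82, 262], [0, 151.66], [-163.58, 163.58]. Speed limits (degrees/s): [159.86, 159.86, 180, 180, 180, 180].

### API

Orientations are given as a 3x3 rotation matrix whose columns are the frame's x, y, z axes.
In Python, from rig import bot, vision gives the robot as it stands. The module is installed in compiled form; this text tells all that it offers.
- The arm moves only by the tool jog_arm, never from a script. Its argument "rows" is a list of rows, each an object with "dp": the shift along the tool's x, y, z in mm, a list of three; "turn": the turn, a rotation vector about the tool's x, y, z in degrees, a list of three; "grip": the opening, from 0 (shut) to 1 (fully open). A call has 1 to 10 rows; each row is the pose to reach, as a shift and turn from the pose commanded when the call began, along the tool's axes at that moment; what a row does not reach only later rows make up. A row lasts 1/10 s, in which the tool goes at most 50 mm and 8.59 degrees, less where a joint would pass 70% of its speed; a pose out of reach is approached as far as the arm can. A call with a gripper value outside its range is refused whole. The fingers move at their own pace and stop on an object; the grip force is fixed at half the most. Time passes only in rows, so rows that repeat a pose let the fingers close. It gives the time, the measured TCP pose, the force and the opening at its end, in the units of the state.
- bot.read_state(): the state, without advancing time (a new reading comes with each control period).
- vision.capture(name): name is "side" or "top"; returns (picture, depth): 384x512x3 uint8, red, green, blue; 384x512 float32, m along the optical axis (not along the pixel's ray), 0 where there is no reading.
- vision.camera_info(name): a dict with "vertical_fov" (degrees; the focal length in pixels is half the picture's height over the tangent of half this angle, whatever the lens; pixels are square), "cx", "cy" (the principal point, pixels), "k1" (the pictures are not rectified: a ray, as slopes to the right and down, at radius r is drawn at 1 + k1 r^2 times it, then the intrinsics apply), "position" and "rotation" of the camera in the world. Camera axes: x right, y down, z forward; pixel columns grow to the right and rows downward; lengths in m; the calibration is good to about 2 mm. A picture is of the moment at which its call begins. camera_info takes no time and is no camera call.
- bot.hand_in(): hands the job in, once; it reports no verdict.
The state is a dict: "time_s": time; "joint_positions": joint angles; "qvel": joint speeds; "tau": joint torques, N m; "position": TCP position; "tcp_rot": TCP orientation; "force": force on the tool from outside, world axes, zero at the start; "moment": the same for the moment, N m; "opening": opening from 0.0 (shut) to 1.0 (fully open).
Only numpy, scipy, OpenCV 4.12 (cv2) and the standard library are available. Lean on these libraries where they do the work, as an engineer would, in place of code of your own. Each camera call takes 0.05 s, during which the arm holds its last target.

## Working session

There is one attempt and no reset: what is moved stays moved. The work goes in short steps, Python scripts to look and compute and a tool call to move; the robot and the scene stay as the last step left them, time stands still between calls to the robot, and variables do not carry over. Pictures are saved under pics/ and viewed, and the job is handed in when it is done.

Besides the shell and the picture viewer there is one more tool, called after "Emit:" as a command line: name --argument value ..., lists and objects as JSON in quotes. jog_arm: Moves the arm, as the interface text tells. Its arguments: {"type":"object","properties":{"rows":{"type":"array"}},"required":["rows"]}

```bash
mkdir -p pics; cat > h.py <<'E'
import numpy as np,cv2
from rig import bot,vision
def K(name):
    i=vision.camera_info(name); f=192/np.tan(np.radians(i['vertical_fov'])/2); return i,f
def ray(name,u,v):
    i,f=K(name); d=np.array([(u-i['cx'])/f,(v-i['cy'])/f]); s=d.copy()
    for _ in range(30): s=d/(1+i['k1']*(s@s))
    R=np.array(i['rotation']); return np.array(i['position']),R@np.array([s[0],s[1],1])
def onz(name,u,v,z):
    o,d=ray(name,u,v); return o+d*(z-o[2])/d[2]
def pt(name,u,v,dep):
    o,d=ray(name,u,v); return o+d*dep
def proj(name,p):
    i,f=K(name); c=np.array(i['rotation']).T@(np.array(p)-np.array(i['position'])); s=c[:2]/c[2]; s=s*(1+i['k1']*(s@s)); return s*f+[i['cx'],i['cy']],c[2]
def tri(a,b):
    (o1,d1),(o2,d2)=ray(*a),ray(*b)
    A=np.stack([d1,-d2],1); t=np.linalg.lstsq(A,o2-o1,rcond=None)[0]
    p,q=o1+d1*t[0],o2+d2*t[1]; return (p+q)/2,np.linalg.norm(p-q)
E
python3 - <<'E'
from h import *
for n in('top','side'):
    p,d=vision.capture(n); cv2.imwrite(f'pics/{n}0.png',cv2.resize(p[:,:,::-1],(800,600),interpolation=cv2.INTER_CUBIC)); np.savez(f'{n}0.npz',p=p,d=d); print(vision.camera_info(n))
print(bot.read_state())
E
```

```text
{'vertical_fov': 50.89553811568119, 'cx': 256.1607890935424, 'cy': 192.03960928055704, 'k1': -0.010932779109701125, 'position': array([0.39759633, 0.05273222, 1.46628519]), 'rotation': array([[ 0.02589315, -0.98471644,  0.17222972],
       [-0.99960685, -0.02365075,  0.01505945],
       [-0.01075593, -0.17255195, -0.98494169]])}
{'vertical_fov': 51.48948928033563, 'cx': 253.32719283620582, 'cy': 189.52819916794215, 'k1': -0.13677311238535642, 'position': array([ 0.55448434, -0.72866344,  0.7733549 ]), 'rotation': array([[ 0.99411253, -0.06914143,  0.08342507],
       [-0.10834065, -0.62287164,  0.77478592],
       [-0.00160669, -0.77926272, -0.62669533]])}
{'time_s': 0.1, 'joint_positions': array([-8.15616886e+01,  3.02750452e+01,  8.21509449e+01, -2.68936822e-03,
        6.76889340e+01, -1.02269513e+01]), 'qvel': array([ 0.08143518, -0.11911018, -0.11544557, -0.02152083,  0.03963622,
       -0.1466137 ]), 'tau': array([ 5.24294660e-05, -4.40985525e+01, -1.77150464e+01,  6.35485305e-02,
        5.34067419e-02, -4.85454143e-05]), 'position': array([ 0.19994544, -0.59146144,  0.23264384]), 'tcp_rot': array([[ 9.47398821e-01,  3.20055245e-01, -3.37294744e-04],
       [ 3.20055269e-01, -9.47396809e-01,  1.97771646e-03],
       [ 3.13426563e-04, -1.98163921e-03, -9.99997987e-01]]), 'force': array([ 0.08435353, -0.24181608, -0.01281487]), 'moment': array([-0.01338693,  0.05237412, -0.01445451]), 'opening': 1.000389190776453}
```

View pics/top0.png

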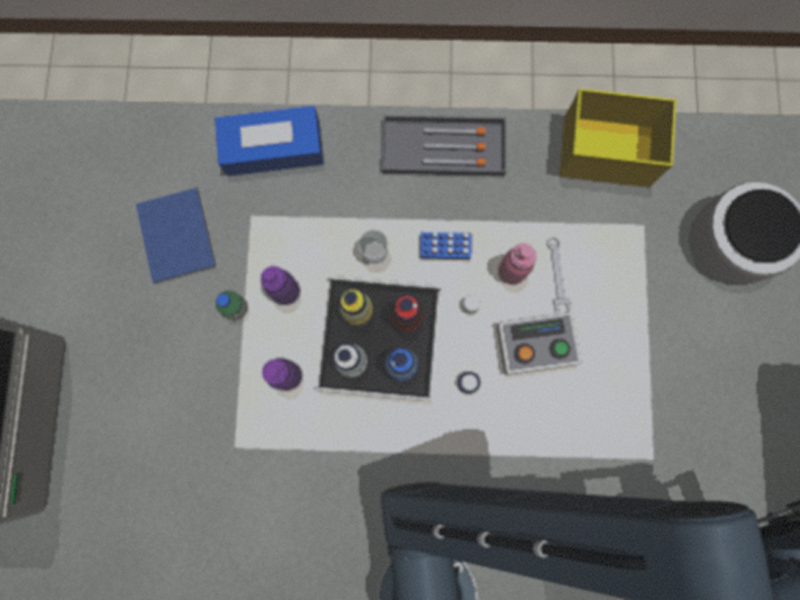

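View pics/side0.png

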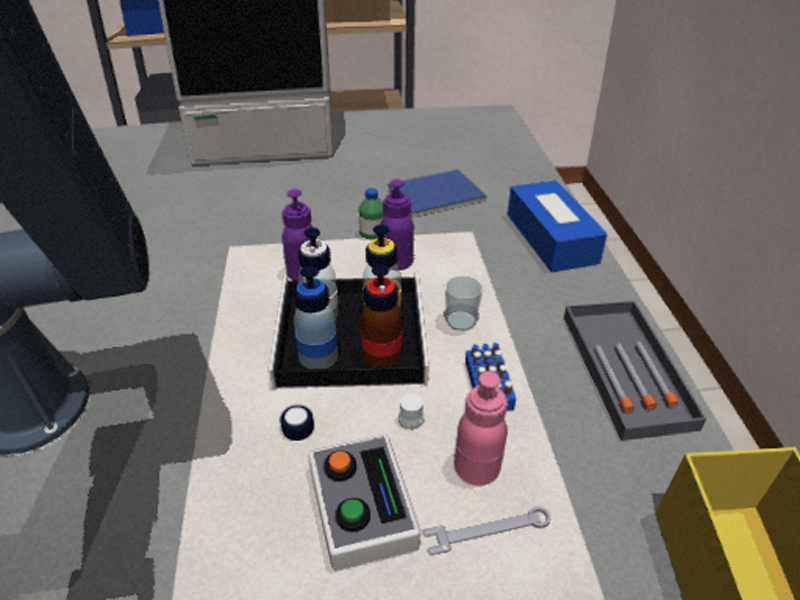

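The top view shows the tray with its four bottles: yellow (355,303), amber/red (406,310), white (348,357) and blue (402,362), in 800-px coordinates. Two purple look-alikes stand at (279,284) and (282,374), and a pink one at (518,262). The pod has orange at (525,352) and green at (560,347). In the side view the stems are near amber (381,271), yellow (381,233), blue (309,271) and white (313,235), with green at (352,511) and orange at (340,463). I'll check with close crops.

```bash
python3 - <<'E'
from h import *
t=np.load('top0.npz')['p'];s=np.load('side0.npz')['p']
a=cv2.resize(t[175:260,200:290,::-1],None,fx=6.5,fy=6.5,interpolation=cv2.INTER_CUBIC)
b=cv2.resize(s[140:245,170:280,::-1],None,fx=5.5,fy=5.5,interpolation=cv2.INTER_CUBIC)
cv2.imwrite('pics/tc.png',a);cv2.imwrite('pics/sc.png',b)
E
```

```text
(no output)
```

View pics/tc.png

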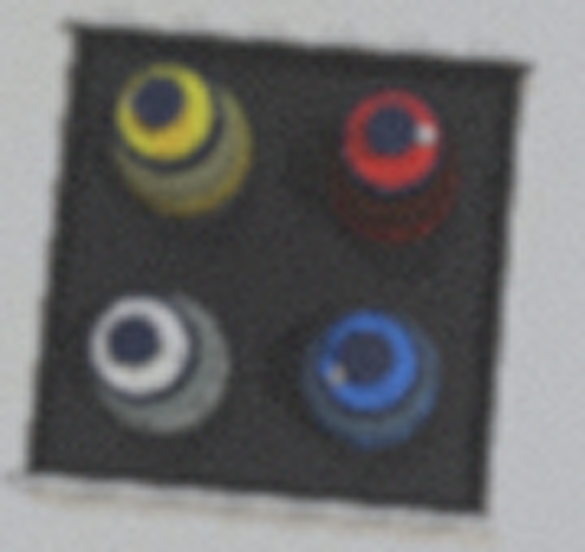

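View pics/sc.png

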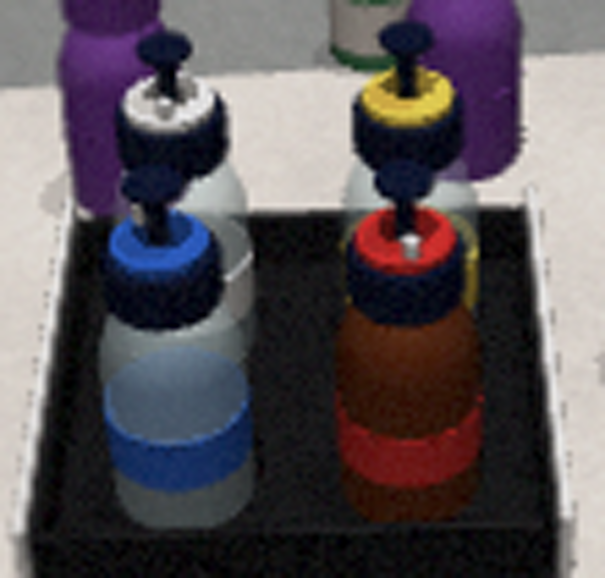

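The close crops confirm the choice. The amber bottle with the red disc is front right in the side view, with its stem at crop (404,182). Yellow is behind it at (405,42). Blue and white are to the left, purple is outside the tray, and pink is out of the crop. Next I'll measure.

```bash
python3 - <<'E'
from h import *
T=np.load('top0.npz');S=np.load('side0.npz')
seedT=dict(yellow=(158,104),amber=(391,131),white=(134,340),blue=(369,357))
seedS=dict(yellow=(405,42),amber=(404,182),white=(165,50),blue=(152,186))
def blob(img,u,v,lum,r,top=None):
    g=img.astype(int).max(2); m=np.zeros(g.shape,np.uint8); u0,v0=int(round(u)),int(round(v))
    w=(slice(v0-r,v0+r+1),slice(u0-r,u0+r+1)); m[w]=(g[w]<lum)
    n,l,st,c=cv2.connectedComponentsWithStats(m,connectivity=4); k=l[v0,u0]; return c[k],st[k]
for k in seedT:
    u,v=np.array(seedT[k])/6.5+[199.5,174.5]; ct,st=blob(T['p'],u,v,125,6)
    a,b=np.array(seedS[k])/5.5+[169.5,139.5]; 
    # side: head ellipse rows only: window +-6 x +-4
    g=S['p'].astype(int).max(2); a0,b0=int(round(a)),int(round(b))
    print(k,ct,st, (a,b), S['d'][b0,a0])
    print(g[b0-5:b0+6,a0-8:a0+9])
    p,e=tri(('top',*ct),('side',a,b)); print('tri',p.round(4),e.round(4),'onz top',onz('top',*ct,.195).round(4),'dep',T['d'][int(ct[1]),int(ct[0])],pt('top',*ct,T['d'][int(round(ct[1])),int(round(ct[0]))]).round(4),'sideonz.195',onz('side',a,b-0,.192).round(4),'disc')
hsv=lambda p:cv2.cvtColor(p,cv2.COLOR_RGB2HSV)
for nm,(lo,hi) in dict(green=(45,80),orange=(5,17)).items():
  r=[]
  for n,D,w in(('top',T,(315,195,375,240)),('side',S,(195,275,270,365))):
    m=cv2.inRange(hsv(D['p']),(lo,140,90),(hi,255,255)); k=np.zeros_like(m);k[w[1]:w[3],w[0]:w[2]]=m[w[1]:w[3],w[0]:w[2]]
    c,l,st,ce=cv2.connectedComponentsWithStats(k); j=1+np.argmax(st[1:,4]); r.append(ce[j]); print(nm,n,ce[j],st[j])
  print(tri(('top',*r[0]),('side',*r[1])),onz('top',*r[0],.070),onz('side',*r[1],.070))
E
```

```text
yellow [223.12621359 188.24271845] [218 184  13  11 103] (np.float64(243.13636363636363), np.float64(147.13636363636363)) 1.0646217
[[128 126 128 130 131 122 120 118  91  78  93 103 111 117 120 124 128]
 [130 130 128 128 128 125 115  95  76  71  81  99 107 116 117 120 123]
 [128 128 128 129 126  83  63  54  49  51  52  63  75 111 112 118 118]
 [128 130 130 121  72  51  45  48  47  45  46  50  53  78 107 112 113]
 [126 131 125  91  48  48  47  47  47  49  48  48  43  62 101 106 110]
 [130 130 130 116  40  48  46  45  50  43  48  47  38  50  79  94  99]
 [128 134 126 124  61  34  47  46  44  47  45  40  38  49  83  89  93]
 [129 130 127 125 118  60  28  25  33  29  28  32  54  79  81  82  87]
 [ 77  84  88  81  80  68  59  19  17  18  36  80  71  74  77  76  84]
 [ 65  67  69  71  67  70  61  29  16  19  35  69  77  78  81  82  80]
 [ 74  73  74  76  70  79 111  22  20  23  56 129  94  79  79  76  81]]
tri [0.6276 0.1788 0.1896] 0.006 onz top [0.6297 0.1784 0.195 ] dep 1.2935826 [0.6296 0.1784 0.1954] sideonz.195 [0.6243 0.174  0.192 ] disc
amber [259.31578947 193.14736842] [254 189  1
[... 2624 characters left out ...]
 47  47  47  45  46  47  51  46  46  41  87 151 199]
 [ 81  73  98  58  38  45  45  49  45  48  47  35  27  50 128 200 197]
 [ 76  78  94 103  61  22  37  30  39  36  27  32  67 111 170 198 198]
 [ 78  83  95 102  90 126  71  13  20  13  16  85 135 194 195 195 195]
 [ 80  81  90 100 103  99  99  30  20  13  17  71 181 135 171 160 166]]
tri [0.5021 0.0741 0.1883] 0.0025 onz top [0.5028 0.0741 0.195 ] dep 1.267986 [0.5026 0.0741 0.1968] sideonz.195 [0.5012 0.0687 0.192 ] discTraceback (most recent call last):
  File "<stdin>", line 22, in <module>
    return _wrapfunc(a, 'argmax', axis=axis, out=out, **kwds)
    return bound(*args, **kwds)
ValueError: attempt to get argmax of an empty sequence
```

The yellow and amber top blobs leaked past the ring, so I'm redoing them with a tighter threshold and finding the buttons.

```bash
cat > meas.py <<'E'
from h import *
T=np.load('top0.npz');S=np.load('side0.npz')
seedT=dict(yellow=(158,104),amber=(391,131),white=(134,340),blue=(369,357))
seedS=dict(yellow=(405,42),amber=(404,182),white=(165,50),blue=(152,186))
for k in seedT:
    u,v=np.array(seedT[k])/6.5+[199.5,174.5]
    for it in range(5):
        U,V=np.meshgrid(np.arange(512),np.arange(384)); rr=np.hypot(U-u,V-v)<5.2
        w=np.clip(120-T['p'].astype(float).max(2),0,60)*rr; u,v=(w*U).sum()/w.sum(),(w*V).sum()/w.sum()
    a,b=np.array(seedS[k])/5.5+[169.5,139.5]
    g=cv2.GaussianBlur(S['p'].max(2),(3,3),0).astype(int); m=((g>38)&(g<62)&(np.abs(U-a)<7)&(np.abs(V-b)<5)).astype(np.uint8)
    n,l,st,c=cv2.connectedComponentsWithStats(m,connectivity=4); j=l[int(round(b)),int(round(a))]; A=c[j]
    p,e=tri(('top',u,v),('side',*A))
    print(k,(u.round(1),v.round(1)),A.round(1),st[j],'tri',p.round(4),round(e,4),'top@.194',onz('top',u,v,.194).round(4)[:2],'side@.194',onz('side',*A,.194).round(4)[:2], 'sidedep',pt('side',*A,np.median(S['d'][int(A[1])-1:int(A[1])+2,int(A[0])-1:int(A[0])+2])).round(4))
hsv=lambda p:cv2.cvtColor(p,cv2.COLOR_RGB2HSV)
for nm,(lo,hi) in dict(green=(40,85),orange=(4,20)).items():
  r=[]
  for n,D,w in(('top',T,(315,195,375,245)),('side',S,(195,275,270,365))):
    m=cv2.inRange(hsv(D['p']),(lo,90,50),(hi,255,255)); k=np.zeros_like(m);k[w[1]:w[3],w[0]:w[2]]=m[w[1]:w[3],w[0]:w[2]]
    c,l,st,ce=cv2.connectedComponentsWithStats(k); st[0,4]=0;j=np.argmax(st[:,4]); r.append(ce[j]); print(nm,n,ce[j],st[j])
  print(tri(('top',*r[0]),('side',*r[1])),onz('top',*r[0],.070),onz('side',*r[1],.070))
E
python3 meas.py
```

```text
yellow (np.float64(223.3), np.float64(189.5)) [243.7 147. ] [240 144   9   8  42] tri [0.6264 0.1783 0.1898] 0.0004 top@.194 [0.6259 0.1779] side@.194 [0.6257 0.1717] sidedep [0.6257 0.1722 0.1936]
amber (np.float64(259.4), np.float64(194.6)) [243.  172.3] [239 169  10   8  53] tri [0.6132 0.0617 0.1909] 0.0016 top@.194 [0.6119 0.0616] side@.194 [0.6137 0.0576] sidedep [0.6138 0.0591 0.1929]
white (np.float64(220.0), np.float64(227.1)) [199.2 148.6] [195 146   9   6  32] tri [0.5058 0.184  0.1897] 0.0007 top@.194 [0.5051 0.1836] side@.194 [0.5065 0.1775] sidedep [0.5063 0.1806 0.192 ]
blue (np.float64(255.4), np.float64(229.5)) [197.2 172.7] [192 169  13   8  62] tri [0.5009 0.0717 0.1915] 0.0009 top@.194 [0.5002 0.0716] side@.194 [0.5016 0.0684] sidedep [0.5013 0.0714 0.1918]
green top [358.70909091 222.49090909] [355 219   9   8  55]
green side [225.01111111 326.08333333] [218 319  15  15 180]
(array([ 0.54409916, -0.28424764,  0.06671009]), np.float64(0.0008713637586068314)) [ 0.54332197 -0.28350662  0.07      ] [ 0.54457568 -0.28623903  0.07      ]
orange top [335.88732394 225.64788732] [332 221   9  10  71]
orange side [217.02994012 295.1257485 ] [210 289  15  14 167]
(array([ 0.53135326, -0.2053382 ,  0.0654115 ]), np.float64(0.0009404057801299185)) [ 0.5304489  -0.20455072  0.07      ] [ 0.53196384 -0.20864272  0.07      ]
```

Spacings agree with the text: the buttons are 80 mm apart and the bottles about 117. Triangulated heights are 0.190–0.192 for the stems and 0.067 for the green button. Targets are amber (0.613, 0.061), yellow (0.626, 0.177) and green (0.544, -0.285). I'm closing the gripper and heading to above amber.

Emit:
jog_arm --rows '[{"dp": [30,-24,-27],"turn": [0,0,0],"grip": 0},{"dp": [300,-243,-27],"turn": [0,0,0],"grip": 0},{"dp": [300,-243,-27],"turn": [0,0,0],"grip": 0},{"dp": [300,-243,-27],"turn": [0,0,0],"grip": 0},{"dp": [300,-243,-27],"turn": [0,0,0],"grip": 0},{"dp": [300,-243,-27],"turn": [0,0,0],"grip": 0},{"dp": [300,-243,-27],"turn": [0,0,0],"grip": 0},{"dp": [300,-243,-27],"turn": [0,0,0],"grip": 0},{"dp": [300,-243,-27],"turn": [0,0,0],"grip": 0},{"dp": [300,-243,-27],"turn": [0,0,0],"grip": 0}]'

```text
time_s: 1.1
position: [0.4069, -0.2648, 0.2604]
tcp_rot: [[0.946, 0.323, -0.001], [0.323, -0.946, -0.0], [-0.001, 0.0, -1.0]]
force: [0.1, -0.7, -0.6]
opening: 0.171
```

Emit:
jog_arm --rows '[{"dp": [300,-242,0],"turn": [0,0,0],"grip": 0},{"dp": [300,-242,0],"turn": [0,0,0],"grip": 0},{"dp": [300,-242,0],"turn": [0,0,0],"grip": 0},{"dp": [300,-242,0],"turn": [0,0,0],"grip": 0},{"dp": [300,-242,0],"turn": [0,0,0],"grip": 0},{"dp": [300,-242,0],"turn": [0,0,0],"grip": 0},{"dp": [300,-242,0],"turn": [0,0,0],"grip": 0},{"dp": [300,-242,0],"turn": [0,0,0],"grip": 0},{"dp": [300,-242,0],"turn": [0,0,0],"grip": 0},{"dp": [300,-242,0],"turn": [0,0,0],"grip": 0}]'

```text
time_s: 2.1
position: [0.6135, 0.0581, 0.2598]
tcp_rot: [[0.948, 0.32, -0.001], [0.32, -0.948, -0.001], [-0.001, 0.0, -1.0]]
force: [-1.0, -0.2, -1.2]
opening: 0.008
```

```bash
python3 - <<'E'
from h import *
st=bot.read_state();print(st['position'],st['tcp_rot'].round(3),st['opening'],st['force'],st['joint_positions'])
for n in('top','side'):
    p,d=vision.capture(n); np.savez(f'{n}1.npz',p=p,d=d)
    u=proj(n,st['position']-[0,0,-0]+np.array(st['tcp_rot'])[:,2]*.011)[0];print(n,u)
    if n=='side': cv2.imwrite('pics/side1.png',cv2.resize(p[110:260,150:330,::-1],None,fx=4,fy=4,interpolation=cv2.INTER_CUBIC))
E
```

```text
[0.61345068 0.05814022 0.25978535] [[ 0.948  0.32  -0.001]
 [ 0.32  -0.948 -0.001]
 [-0.001  0.    -1.   ]] 0.008368723249773745 [-0.95750777 -0.21576421 -1.20939631] [-4.93696707e+00  2.79939355e+01  8.16528990e+01 -5.82527406e-02
  7.04225612e+01  6.64446134e+01]
top [260.49693736 191.19536781]
side [242.45288934 153.53738051]
```

View pics/side1.png

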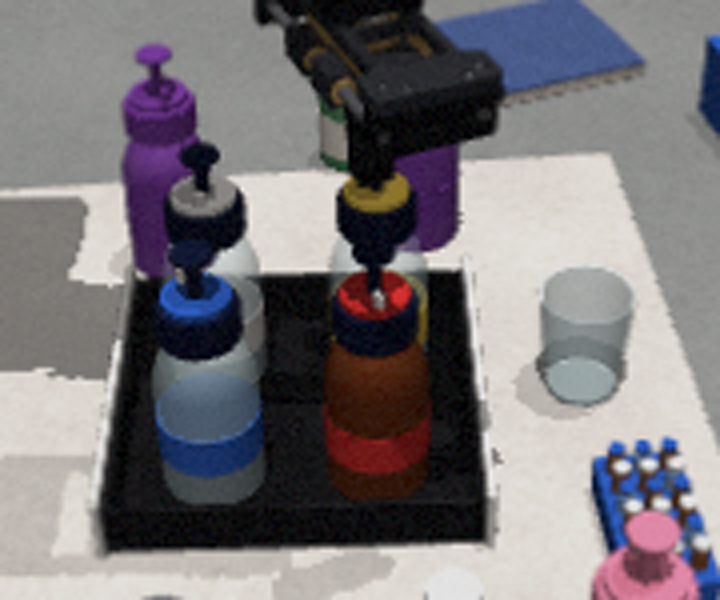

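The tip at crop (370,180) is above the amber head at (375,245), and its position agrees with the projection to about 1 px. Descending.

Emit:
jog_arm --rows '[{"dp": [1,-1,20],"turn": [0,0,0],"grip": 0},{"dp": [1,-1,40],"turn": [0,0,0],"grip": 0},{"dp": [1,-1,48],"turn": [0,0,0],"grip": 0},{"dp": [1,-1,50],"turn": [0,0,0],"grip": 0},{"dp": [1,-1,50],"turn": [0,0,0],"grip": 0},{"dp": [1,-1,50],"turn": [0,0,0],"grip": 0}]'

```text
time_s: 2.8
position: [0.6146, 0.0602, 0.2116]
tcp_rot: [[0.948, 0.319, 0.002], [0.319, -0.948, -0.0], [0.002, 0.001, -1.0]]
force: [0.8, -1.3, 0.2]
opening: 0.004
```

Emit:
jog_arm --rows '[{"dp": [0,0,2],"turn": [0,0,0],"grip": 0},{"dp": [0,0,4],"turn": [0,0,0],"grip": 0},{"dp": [0,0,6],"turn": [0,0,0],"grip": 0},{"dp": [0,0,8],"turn": [0,0,0],"grip": 0},{"dp": [0,0,10],"turn": [0,0,0],"grip": 0},{"dp": [0,0,10],"turn": [0,0,0],"grip": 0}]'

```text
time_s: 3.4
position: [0.6141, 0.0608, 0.2009]
tcp_rot: [[0.947, 0.32, 0.001], [0.32, -0.947, -0.0], [0.001, 0.0, -1.0]]
force: [-0.0, 0.8, 3.8]
opening: 0.007
```

Emit:
jog_arm --rows '[{"dp": [0,0,2],"turn": [0,0,0],"grip": 0},{"dp": [0,0,4],"turn": [0,0,0],"grip": 0},{"dp": [0,0,6],"turn": [0,0,0],"grip": 0},{"dp": [0,0,7],"turn": [0,0,0],"grip": 0},{"dp": [0,0,7],"turn": [0,0,0],"grip": 0}]'

```text
time_s: 3.9
position: [0.6141, 0.0608, 0.1937]
tcp_rot: [[0.947, 0.32, 0.001], [0.32, -0.947, 0.0], [0.001, 0.0, -1.0]]
force: [-0.1, 0.3, 5.0]
opening: 0.005
```

Emit:
jog_arm --rows '[{"dp": [0,0,1],"turn": [0,0,0],"grip": 0},{"dp": [0,0,2],"turn": [0,0,0],"grip": 0},{"dp": [0,0,2],"turn": [0,0,0],"grip": 0}]'

```text
time_s: 4.2
position: [0.6145, 0.0607, 0.1934]
tcp_rot: [[0.947, 0.32, 0.002], [0.32, -0.947, -0.0], [0.002, 0.001, -1.0]]
force: [-1.5, 0.9, 11.4]
opening: 0.005
```

It has hit the stop: the force rises to 11 N at tip height 0.182. Lifting straight up and checking.

Emit:
jog_arm --rows '[{"dp": [0,0,-10],"turn": [0,0,0],"grip": 0},{"dp": [0,0,-40],"turn": [0,0,0],"grip": 0},{"dp": [0,0,-68],"turn": [0,0,0],"grip": 0},{"dp": [20,-45,-68],"turn": [0,0,0],"grip": 0},{"dp": [40,-90,-68],"turn": [0,0,0],"grip": 0},{"dp": [48,-106,-68],"turn": [0,0,0],"grip": 0},{"dp": [48,-106,-68],"turn": [0,0,0],"grip": 0},{"dp": [48,-106,-68],"turn": [0,0,0],"grip": 0},{"dp": [48,-106,-68],"turn": [0,0,0],"grip": 0}]'

```text
time_s: 5.1
position: [0.6253, 0.175, 0.2591]
tcp_rot: [[0.948, 0.319, -0.001], [0.319, -0.948, -0.001], [-0.001, 0.001, -1.0]]
force: [-0.5, -1.0, 0.7]
opening: 0.006
```

```bash
python3 - <<'E'
from h import *
st=bot.read_state();print(st['position'],st['force'])
p,d=vision.capture('side'); np.savez('side2.npz',p=p,d=d)
print(proj('side',st['position']+np.array(st['tcp_rot'])[:,2]*.011)[0])
cv2.imwrite('pics/side2.png',cv2.resize(p[110:260,150:330,::-1],None,fx=4,fy=4,interpolation=cv2.INTER_CUBIC))
E
```

```text
[0.62527713 0.17503582 0.25906238] [-0.49063282 -0.96557068  0.69577568]
[243.09318672 128.79678669]
```

View pics/side2.png

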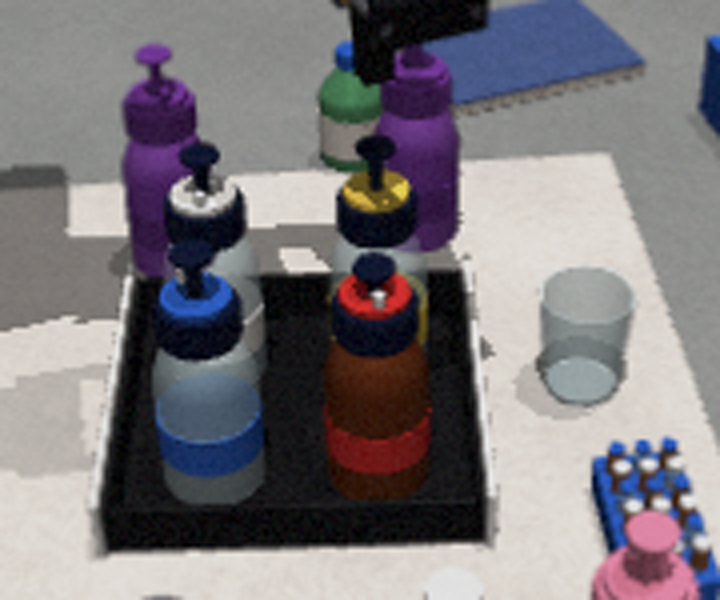

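The amber stem head has dropped close to its disc, from crop (375,245) to (375,268), and the bottle hasn't moved. The yellow head at (376,150) is below the tip at (373,75). Pressing yellow.

Emit:
jog_arm --rows '[{"dp": [0,0,20],"turn": [0,0,0],"grip": 0},{"dp": [0,0,40],"turn": [0,0,0],"grip": 0},{"dp": [0,0,48],"turn": [0,0,0],"grip": 0},{"dp": [0,0,50],"turn": [0,0,0],"grip": 0},{"dp": [0,0,52],"turn": [0,0,0],"grip": 0},{"dp": [0,0,54],"turn": [0,0,0],"grip": 0},{"dp": [0,0,56],"turn": [0,0,0],"grip": 0},{"dp": [0,0,58],"turn": [0,0,0],"grip": 0},{"dp": [0,0,60],"turn": [0,0,0],"grip": 0},{"dp": [0,0,60],"turn": [0,0,0],"grip": 0}]'

```text
time_s: 6.15
position: [0.6263, 0.1763, 0.2009]
tcp_rot: [[0.947, 0.32, 0.003], [0.32, -0.947, -0.0], [0.002, 0.001, -1.0]]
force: [-0.0, -0.6, 4.3]
opening: 0.004
```

Emit:
jog_arm --rows '[{"dp": [0,0,2],"turn": [0,0,0],"grip": 0},{"dp": [0,0,4],"turn": [0,0,0],"grip": 0},{"dp": [0,0,6],"turn": [0,0,0],"grip": 0},{"dp": [0,0,7],"turn": [0,0,0],"grip": 0},{"dp": [0,0,7],"turn": [0,0,0],"grip": 0}]'

```text
time_s: 6.65
position: [0.6262, 0.1763, 0.1934]
tcp_rot: [[0.947, 0.32, 0.002], [0.32, -0.947, -0.0], [0.002, 0.001, -1.0]]
force: [0.4, -1.1, 5.2]
opening: 0.004
```

Emit:
jog_arm --rows '[{"dp": [0,0,1],"turn": [0,0,0],"grip": 0},{"dp": [0,0,2],"turn": [0,0,0],"grip": 0},{"dp": [0,0,2],"turn": [0,0,0],"grip": 0}]'

```text
time_s: 6.95
position: [0.6267, 0.1765, 0.1934]
tcp_rot: [[0.947, 0.32, 0.004], [0.32, -0.947, 0.0], [0.004, 0.001, -1.0]]
force: [-2.3, -1.5, 12.5]
opening: 0.008
```

Emit:
jog_arm --rows '[{"dp": [0,0,-10],"turn": [0,0,0],"grip": 0},{"dp": [0,0,-40],"turn": [0,0,0],"grip": 0},{"dp": [0,0,-70],"turn": [0,0,0],"grip": 0},{"dp": [-113,205,-70],"turn": [0,0,0],"grip": 0},{"dp": [-113,205,-70],"turn": [0,0,0],"grip": 0},{"dp": [-113,205,-70],"turn": [0,0,0],"grip": 0},{"dp": [-113,205,-70],"turn": [0,0,0],"grip": 0},{"dp": [-226,411,-70],"turn": [0,0,0],"grip": 0},{"dp": [-226,411,-70],"turn": [0,0,0],"grip": 0},{"dp": [-226,411,-70],"turn": [0,0,0],"grip": 0}]'

```text
time_s: 7.95
position: [0.5631, -0.1695, 0.2603]
tcp_rot: [[0.947, 0.32, -0.0], [0.32, -0.947, 0.001], [0.0, -0.001, -1.0]]
force: [0.5, -0.1, 0.2]
opening: 0.007
```

```bash
python3 - <<'E'
from h import *
st=bot.read_state();print(st['position'],st['force'])
p,d=vision.capture('side'); np.savez('side3.npz',p=p,d=d)
cv2.imwrite('pics/side3.png',cv2.resize(p[:,:,::-1],(800,600),interpolation=cv2.INTER_CUBIC))
E
```

```text
[ 0.56306869 -0.16946973  0.26027681] [ 0.54974891 -0.14774303  0.1590969 ]
```

View pics/side3.png

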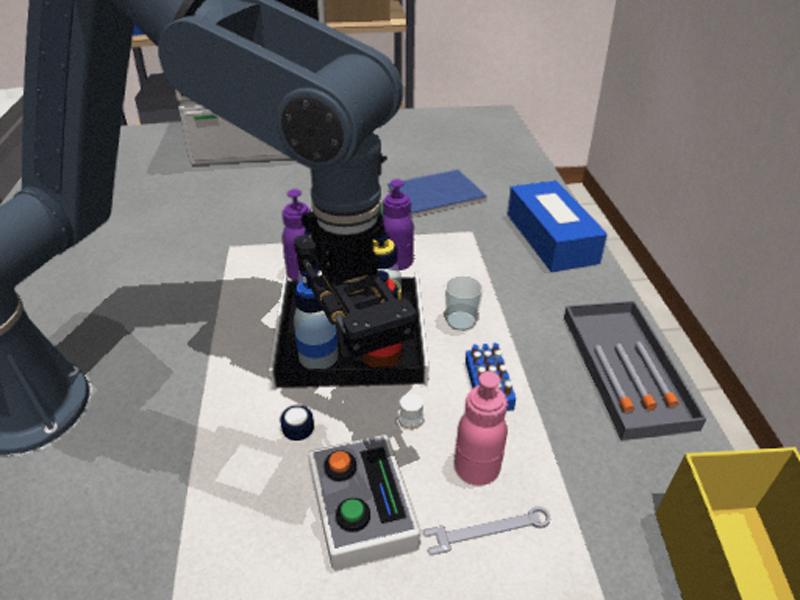

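Emit:
jog_arm --rows '[{"dp": [-55,103,0],"turn": [0,0,0],"grip": 0},{"dp": [-55,103,0],"turn": [0,0,0],"grip": 0},{"dp": [-55,103,0],"turn": [0,0,0],"grip": 0},{"dp": [-55,103,40],"turn": [0,0,0],"grip": 0},{"dp": [-55,103,80],"turn": [0,0,0],"grip": 0},{"dp": [-55,103,110],"turn": [0,0,0],"grip": 0},{"dp": [-55,103,130],"turn": [0,0,0],"grip": 0},{"dp": [-55,103,130],"turn": [0,0,0],"grip": 0},{"dp": [-55,103,130],"turn": [0,0,0],"grip": 0}]'

```text
time_s: 8.9
position: [0.5449, -0.2826, 0.1305]
tcp_rot: [[0.947, 0.32, -0.0], [0.32, -0.947, 0.001], [-0.0, -0.001, -1.0]]
force: [-0.5, -0.3, 1.4]
opening: 0.008
```

```bash
python3 - <<'E'
from h import *
st=bot.read_state();print(st['position'],st['force'])
p,d=vision.capture('side'); np.savez('side4.npz',p=p,d=d)
print(proj('side',st['position']+np.array(st['tcp_rot'])[:,2]*.011)[0]*1.5625)
cv2.imwrite('pics/side4.png',cv2.resize(p[:,:,::-1],(800,600),interpolation=cv2.INTER_CUBIC))
E
```

```text
[ 0.54490903 -0.28259965  0.13048275] [-0.54322013 -0.25825092  1.3844469 ]
[349.63933804 485.06655481]
```

View pics/side4.png

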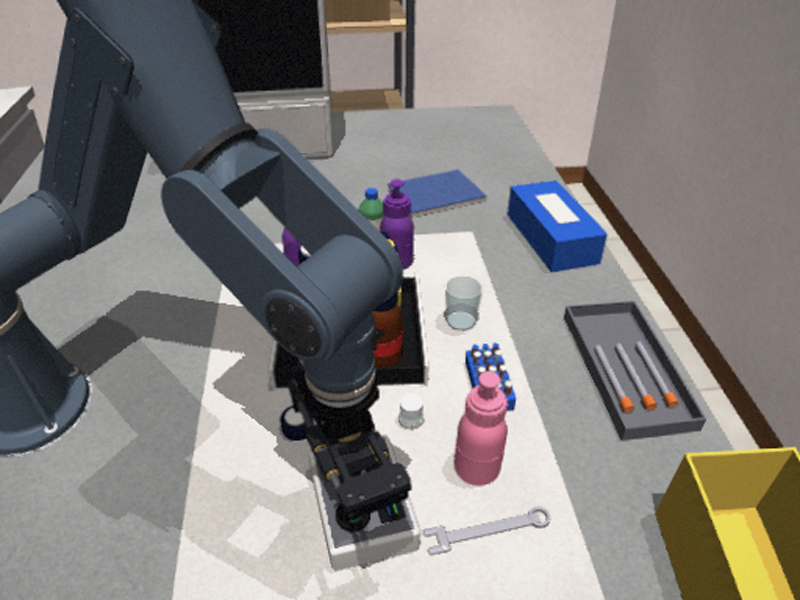

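The tip at (350,485) is just above green at (352,511). The side view hides the yellow stem, so I'm checking it from the top by depth before pressing green.

```bash
python3 - <<'E'
from h import *
p,d=vision.capture('top'); d0=np.load('top0.npz')['d']
for k,(u,v) in dict(yellow=(223.3,189.5),amber=(259.4,194.6),white=(220,227.1),blue=(255.4,229.5)).items():
    w=(slice(int(round(v))-2,int(round(v))+3),slice(int(round(u))-2,int(round(u))+3)); print(k,np.median(d0[w]),np.median(d[w]))
cv2.imwrite('pics/top4.png',cv2.resize(p[170:270,195:385,::-1],None,fx=4,fy=4,interpolation=cv2.INTER_CUBIC))
E
```

```text
yellow 1.293378 1.3072906
amber 1.2908934 1.3029723
white 1.2743045 1.2752315
blue 1.2702554 1.2700666
```

View pics/top4.png

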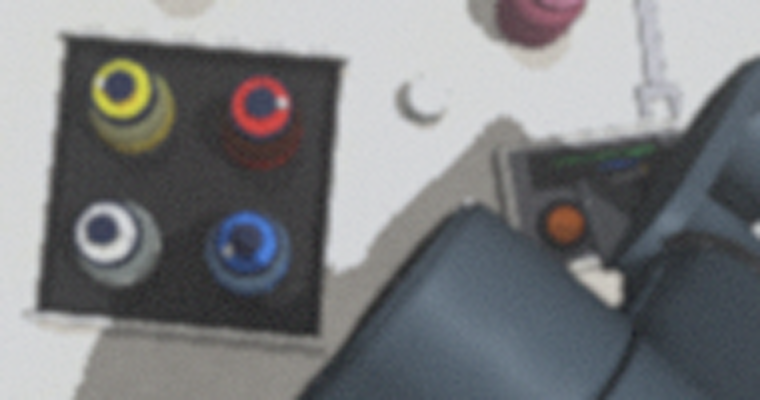

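In top-view depth, yellow dropped 13.9 mm and amber 12.1 mm, while white and blue changed by 1 mm or less. Pressing green.

Emit:
jog_arm --rows '[{"dp": [-1,2,20],"turn": [0,0,0],"grip": 0},{"dp": [-1,2,38],"turn": [0,0,0],"grip": 0},{"dp": [-1,2,44],"turn": [0,0,0],"grip": 0},{"dp": [-1,2,47],"turn": [0,0,0],"grip": 0},{"dp": [-1,2,49],"turn": [0,0,0],"grip": 0},{"dp": [-1,2,51],"turn": [0,0,0],"grip": 0},{"dp": [-1,2,52],"turn": [0,0,0],"grip": 0},{"dp": [-1,2,52],"turn": [0,0,0],"grip": 0}]'

```text
time_s: 9.8
position: [0.5448, -0.2857, 0.0793]
tcp_rot: [[0.947, 0.32, 0.001], [0.32, -0.947, -0.001], [0.001, 0.001, -1.0]]
force: [-0.2, 1.2, 3.6]
opening: 0.004
```

Emit:
jog_arm --rows '[{"dp": [0,0,1],"turn": [0,0,0],"grip": 0},{"dp": [0,0,2],"turn": [0,0,0],"grip": 0},{"dp": [0,0,2],"turn": [0,0,0],"grip": 0},{"dp": [0,0,2],"turn": [0,0,0],"grip": 0}]'

```text
time_s: 10.2
position: [0.5449, -0.2857, 0.0774]
tcp_rot: [[0.947, 0.32, 0.001], [0.32, -0.947, -0.001], [0.001, 0.001, -1.0]]
force: [-0.3, 1.0, 7.6]
opening: 0.006
```

Emit:
jog_arm --rows '[{"dp": [0,0,1],"turn": [0,0,0],"grip": 0},{"dp": [0,0,1],"turn": [0,0,0],"grip": 0},{"dp": [0,0,1],"turn": [0,0,0],"grip": 0}]'

```text
time_s: 10.5
position: [0.5449, -0.2857, 0.0773]
tcp_rot: [[0.947, 0.32, 0.001], [0.32, -0.947, -0.001], [0.001, 0.001, -1.0]]
force: [-1.7, 0.8, 12.2]
opening: 0.007
```

Emit:
jog_arm --rows '[{"dp": [0,0,-10],"turn": [0,0,0],"grip": 0},{"dp": [0,0,-50],"turn": [0,0,0],"grip": 0},{"dp": [0,0,-100],"turn": [0,0,0],"grip": 0},{"dp": [0,0,-150],"turn": [0,0,0],"grip": 0},{"dp": [0,0,-180],"turn": [0,0,0],"grip": 0},{"dp": [-200,160,-180],"turn": [0,0,0],"grip": 0},{"dp": [-200,160,-180],"turn": [0,0,0],"grip": 0},{"dp": [-200,160,-180],"turn": [0,0,0],"grip": 0},{"dp": [-200,160,-180],"turn": [0,0,0],"grip": 0},{"dp": [-200,160,-180],"turn": [0,0,0],"grip": 0}]'

```text
time_s: 11.5
position: [0.4079, -0.4971, 0.2551]
tcp_rot: [[0.947, 0.32, -0.001], [0.32, -0.947, 0.001], [-0.0, -0.001, -1.0]]
force: [0.6, -0.8, 0.2]
opening: 0.005
```

Emit:
jog_arm --rows '[{"dp": [-40,30,0],"turn": [0,0,0],"grip": 0},{"dp": [-40,30,0],"turn": [0,0,0],"grip": 0},{"dp": [-40,30,0],"turn": [0,0,0],"grip": 0},{"dp": [-40,30,0],"turn": [0,0,0],"grip": 0},{"dp": [-40,30,0],"turn": [0,0,0],"grip": 0}]'

```text
time_s: 12.0
position: [0.382, -0.5355, 0.2554]
tcp_rot: [[0.947, 0.322, -0.0], [0.322, -0.947, 0.001], [0.0, -0.001, -1.0]]
force: [0.2, -0.6, -0.4]
opening: 0.006
```

```bash
python3 - <<'E'
from h import *
st=bot.read_state();print(st['position'],st['force'])
p,d=vision.capture('top'); d0=np.load('top0.npz')['d'];p0=np.load('top0.npz')['p']
for k,(u,v) in dict(yellow=(223.3,189.5),amber=(259.4,194.6),white=(220,227.1),blue=(255.4,229.5),green=(358.7,222.5),orange=(335.9,225.6)).items():
    w=(slice(int(round(v))-2,int(round(v))+3),slice(int(round(u))-2,int(round(u))+3)); print(k,np.median(d0[w]),np.median(d[w]))
s,_=vision.capture('side')
cv2.imwrite('pics/top5.png',cv2.resize(p[:,:,::-1],(800,600),interpolation=cv2.INTER_CUBIC))
cv2.imwrite('pics/side5.png',cv2.resize(s[:,:,::-1],(800,600),interpolation=cv2.INTER_CUBIC))
E
```

```text
[ 0.38199248 -0.53552663  0.25536205] [ 0.15574772 -0.63675214 -0.44883969]
yellow 1.293378 1.3081152
amber 1.2908934 1.3021061
white 1.2743045 1.274042
blue 1.2702554 1.2702928
green 1.3937945 1.393173
orange 1.3925363 1.3938072
```

View pics/side5.png

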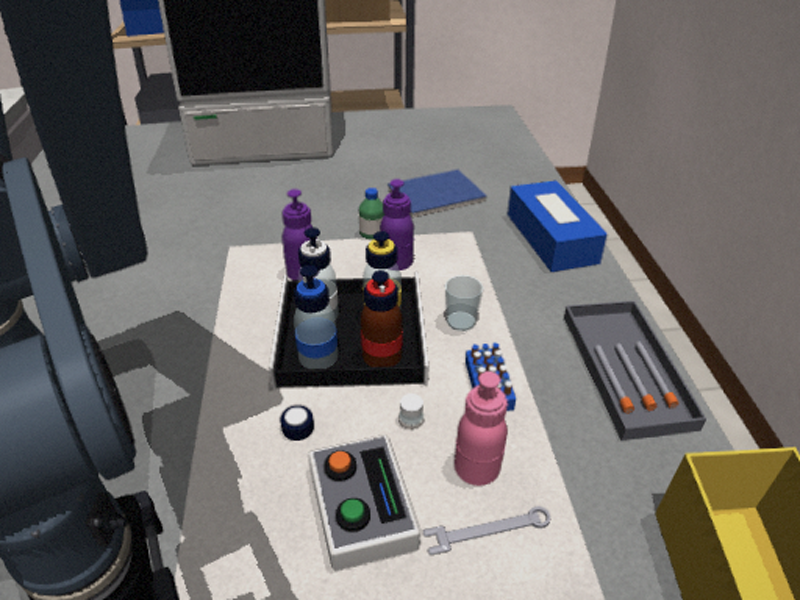

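View pics/top5.png

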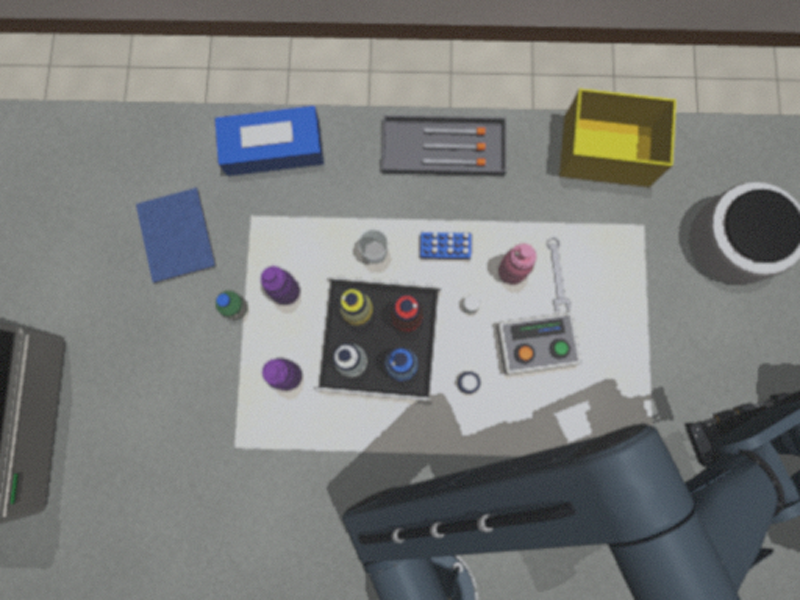

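Both views show everything where it was. The amber (381,279) and yellow (381,238) heads are down, white and blue are up, green (352,511) is back up, and the arm is clear. Handing in.

```bash
python3 -c "
from rig import bot
print(bot.hand_in())"
```

```text
the job is handed in; nothing more can be done
None
```

I pushed the amber stem down, then the yellow-label stem, then pressed the green button and released it. I used only the closed fingertips and handed the job in at about 12 s with the arm clear. No verdict is reported.

- **Stems:** Both reached their stop, with the fingertip at 182 mm (the stated fully-down height) and the force rising to 11–12 N. By top-camera depth, yellow went down about 14 mm and amber 11–12 mm. Amber's smaller drop fits a stem that started slightly down, plus camera noise.
- **Green button:** It was pressed about 6 mm to its stop at 12 N. Its final top-camera depth matches the start to within 1 mm, so it came back up.
- **Everything else:** The white and blue stems and the orange button read within about 1.3 mm of their starting depth. In both final pictures the bottles and bystanders look unmoved.
- **Disagreement:** The two cameras differed by 3–6 mm in y at stem height. The triangulated stem and button heights also came out 2–6 mm low. This stayed well within the head and button radii, and I took the final heights from contact force.

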